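# Drive a seized pivot pin out of a fork joint with a drift punch

### The job

Take the drift punch out of the wooden tool block and use it from above, gently, to push the stuck pivot pin down through the fork joint held in the clamping stand until the pin's head rests on the round anvil pad below. Do not force the punch against the fork or the pin. Then put the punch back upright, fully home in the free hole of the block, and leave the other tools, the hammer and the oil bottle alone.

Things in the scene. Friction and masses are not known exactly. Their poses are not given: they have to be found in the camera images.
- stand: Fixed dark-steel clamping stand, base 190 x 140 x 20 mm; its jaws (at x = -60 to -115 mm, 130 mm high) hold a light-metal fork joint. Origin on the table beneath the nominal bore axis; z up, y along the jaws, x from the jaws to the fork. The fork has two level ears one above the other, 44 mm (x) by 60 mm (y), with a steel link eye between; over 35 N of punch on fork or pin does damage.
- bore_nominal (a point): Nominal bore axis at the flat top of the upper ear, 115 mm above the table; axes as the stand's. The fork was clamped by hand: the real vertical bore (13 mm wide, 2 mm chamfer on top, through both ears) lies up to 10 mm either way along the stand's y from here (x is true). That is not measured: look, or feel along the ear top, which is flat over that whole range.
- pin (a joint): Travel of the stuck pin (12 mm thick, its 18 mm head under the lower ear) in m, down is positive: 0 to 0.006 at the start; 0.034 when the head rests on the anvil pad, where it stops dead. Its plain upper end lies 4 mm plus this below the ear top. It resists with about 7 N plus 1.5 N per 10 mm/s and stays where it is left.
- anvil (a point): centre of the top of the round anvil pad (40 mm wide, 28 mm above the table) on the stand's base, beneath the nominal bore
- rack: fixed wooden tool block 60 x 190 x 60 mm; origin at the centre of its underside, y along its row of three vertical holes at y = -65, 0 and 65 mm (x = 0), 13.5 mm wide, 55 mm deep with a 2 mm chamfer. The punch and two other tools stand in them in any order
- punch: Drift punch, plain steel, the tallest tool in the block and the only straight rod: round body 18 mm thick, 95 mm long; below it a slender straight tip 9.5 mm thick, 50 mm long, flat end. Origin at the shoulder between them, z along the punch away from the tip. Stands tip down, its shoulder resting on the block's top 60 mm above the table. 0.14 to 0.26 kg.
- punch_tip (a point): centre of the flat end of the punch's tip, 50 mm from the shoulder
- awl: bystander: waisted wooden handle 26 mm thick, 70 mm tall, on a 10 mm shank standing in the block; origin where the handle rests on the block
- key: bystander: steel T-handled key, cross bar 34 mm wide, 66 mm tall above the block; origin where its collar rests on the block
- hammer: bystander: hammer 260 mm long lying on the bench beyond the work; origin under its middle
- oil: bystander: white plastic oil bottle, 48 mm wide, 110 mm tall, standing on the bench on the robot's side; origin at the centre of its underside
Mind the look-alikes: they are no part of the job. Of the things that look like the rack, take the one that is farthest from the robot's base at the start.

How it is judged:
By the outcome, as a careful person would: the job done as asked, in the order asked, and still so for the second after the job is handed in, with the robot touching nothing.
It also fails if it takes over 67 s, if anything falls off the work surface, if the arm or the gripper's body presses on something with over 40 N, if the wrist force passes 120 N, or if a joint passes its speed limit or range.

### The arm

A 6-joint arm with a two-finger parallel gripper is mounted at the origin on the work surface. World frame = base frame: x ahead of the robot, y to its left, z up, the work surface at z = 0. Lengths are in mm, angles in rad, forces in N, time in s.
With the tool pointing down it reaches from about 275 to 1000 mm from the base axis. Payload 8.4 kg.
Tool frame: the origin (TCP) lies midway between the tips of the shut fingers; the grasp point (between the pads) lies r.grasp_offset behind it (r.grasp_offset is the distance from the TCP to the grasp point, in mm); z points along the fingers, y is the direction in which the jaws open and shut (so a half turn about z gives the same grasp; the last joint's range is limited). The gripper opens to 85 mm and grips with 20 to 120 N. Pads are 22 mm wide; open, the fingers measure 114 mm over their backs; the gripper's body (76 mm by 85 mm) begins 54 mm behind the grasp point. The pads swing forward as they close: fully open they stand 13 mm farther back than shut.
Start: joints at [-1.195, 0.353, 1.633, -0, 1.155, -0.002], TCP at [230.546, -580.927, 206.581] pointing down, gripper open.
Joint ranges: [-2.63, 2.63], [-0.92, 2.1], [0.06, 2.66], [-1.3, 4.44], [0, 2.69], [-3.02, 3.02]. Speed limits (rad/s): [2.22, 2.22, 2.79, 3.14, 3.14, 3.14].

### API

Orientations are given as [roll, pitch, yaw] about the fixed x, y, z axes, in that order (R = Rz(yaw) Ry(pitch) Rx(roll)).
In Python, from rig import r gives the robot as it stands.
- The arm moves only by the tool jog_arm, never from a script. Its argument "series" is a list that holds one entry, the list of rows, each a list of 7 numbers: the shift along the tool's x, y, z in cm, then the turn, a rotation vector about the tool's x, y, z in degrees, then the finger opening in cm, from 0 to 8.54. A call has 1 to 5 rows; each row is the pose to reach, as a shift and turn from the pose commanded when the call began, along the tool's axes at that moment; what a row does not reach only later rows make up. A row lasts 1/8 s, in which the tool goes at most 62.5 mm and 10.7 degrees, less where a joint would pass 70% of its speed; a pose out of reach is approached as far as the arm can. A call with a gripper value outside its range is refused whole. The fingers move at their own pace and stop on an object; "newtons" is the grip in N (left out, the last holds). Time passes only in rows, so rows that repeat a pose let the fingers close. It gives the time, the measured TCP pose, the force and the opening at its end, in the units of the state.
- r.sense(): the state, without advancing time (a new reading comes with each control period).
- r.grab_frame(name): name is "side" or "top"; returns the picture (480x640x3 uint8, red, green, blue); there is no depth.
- r.calibration(name): a dict with "mtx" (3x3 intrinsics, pixels), "origin" and "attitude" of the camera in the world. Camera axes: x right, y down, z forward; pixel columns grow to the right and rows downward; lengths in mm; the calibration is good to about 2 mm. A picture is of the moment at which its call begins. calibration takes no time and is no camera call.
- r.sign_off(): hands the job in, once; it reports no verdict.
The state is a dict: "clock": time; "qpos": joint angles; "qvel": joint speeds; "joint_efforts": joint torques, N m; "eef_pos": TCP position; "tcp_rot": TCP orientation; "contact_force": force on the tool from outside, world axes, zero at the start; "wrist_torque": the same for the moment, N m; "opening": opening from 0.0 (shut) to 1.0 (fully open).
Only numpy, scipy, OpenCV 4.12 (cv2) and the standard library are available. Lean on these libraries where they do the work, as an engineer would, in place of code of your own. Each camera call takes 0.05 s, during which the arm holds its last target.

## Working session

There is one attempt and no reset: what is moved stays moved. The work goes in short steps, Python scripts to look and compute and a tool call to move; the robot and the scene stay as the last step left them, time stands still between calls to the robot, and variables do not carry over. Pictures are saved under pics/ and viewed, and the job is handed in when it is done.

Besides the shell and the picture viewer there is one more tool, called after "Call:" in YAML: its name, and indented under it one key for each argument. jog_arm: Moves the arm, as the interface text tells. Its arguments: {"type":"object","properties":{"series":{"type":"array","items":{"type":"array","items":{"type":"array","items":{"type":"number"}}}},"newtons":{"type":"number"}},"required":["series"]}

```bash
ls; mkdir -p pics
python3 - <<'E'
from rig import r
import cv2,numpy as np
print(r.sense(), r.grasp_offset)
for n in("side","top"):
    im=r.grab_frame(n); cv2.imwrite(f"pics/{n}0.png",im[:,:,::-1]); print(n,r.calibration(n))
E
```

```text
pics
{'clock': 0.0, 'qpos': array([-1.19539592e+00,  3.53634400e-01,  1.63410637e+00,  1.24383818e-05,
        1.15517795e+00, -2.40493175e-03]), 'qvel': array([-0.00203181,  0.00012758, -0.00079075, -0.00044233, -0.00116139,
        0.00116715]), 'joint_efforts': array([-2.49342411e-03, -6.05259418e+01, -3.42069268e+01, -2.50685289e-04,
        9.50804504e-03, -2.74541128e-05]), 'eef_pos': array([ 230.37450818, -580.47212854,  205.88215808]), 'tcp_rot': array([-3.14026663e+00, -1.45618391e-05,  3.77800300e-01]), 'contact_force': array([ 1.30253241, -0.571638  ,  0.42364818]), 'wrist_torque': array([0.0240419 , 0.00694291, 0.02972983]), 'opening': 0.9976016634444372} 18.700000000000003
side {'mtx': array([[568.19720077,   0.        , 318.33546904],
       [  0.        , 568.19720077, 239.40474227],
       [  0.        ,   0.        ,   1.        ]]), 'origin': array([  391.44964792, -1053.41568987,   683.60587826]), 'attitude': array([-2.11812947, -0.02033474, -0.06998293])}
top {'mtx': array([[531.63799091,   0.        , 312.49693181],
       [  0.        , 531.63799091, 233.49165232],
       [  0.        ,   0.        ,   1.        ]]), 'origin': array([ 193.35881796,  -67.97260577, 1483.28319565]), 'attitude': array([-2.95401585, -0.01221558, -1.56962916])}
```

View pics/side0.png

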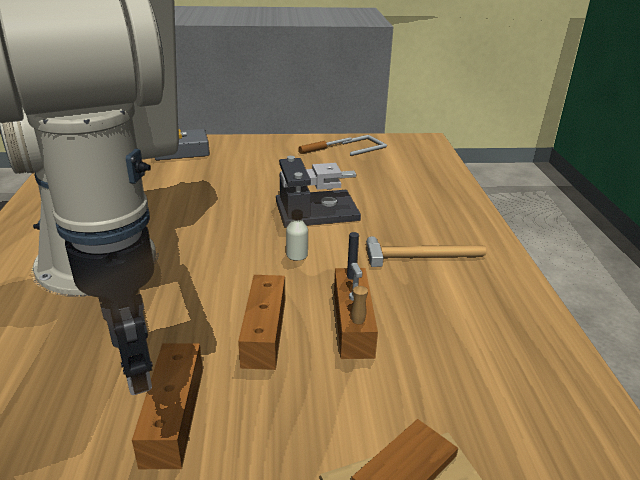

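View pics/top0.png

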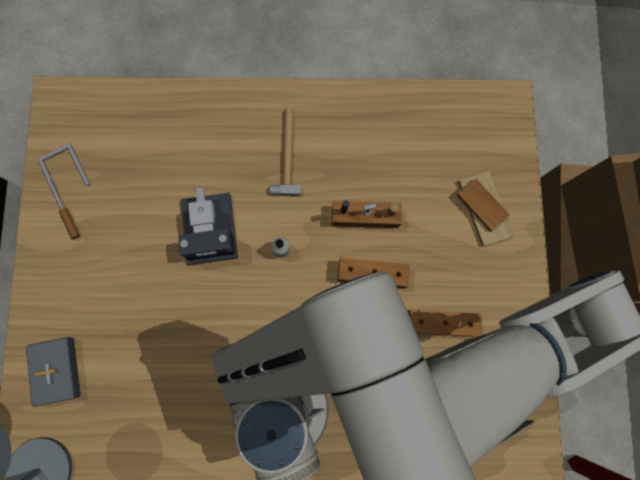

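```bash
cat > h.py <<'E'
import numpy as np,cv2
from scipy.spatial.transform import Rotation as R
from rig import r
def cam(n):
    c=r.calibration(n); return c["mtx"],np.array(c["origin"]),R.from_euler('xyz',c["attitude"]).as_matrix()
def proj(n,p):
    K,o,A=cam(n); q=K@(A.T@(np.array(p,float)-o)); return q[:2]/q[2]
def ray(n,u,v,z):
    K,o,A=cam(n); d=A@np.linalg.inv(K)@np.array([u,v,1.]); return o+d*(z-o[2])/d[2]
def crop(src,out,x0,y0,w,h,s):
    im=cv2.imread(src)[y0:y0+h,x0:x0+w]; cv2.imwrite(out,cv2.resize(im,None,fx=s,fy=s,interpolation=cv2.INTER_CUBIC))
E
python3 - <<'E'
from h import *
print(proj("side",[0,0,0]),proj("top",[0,0,0]),proj("top",[400,0,0]),proj("side",[400,0,0]))
for uv in [(366,213),(374,273),(443,323),(201,210),(281,247),(285,190)]: print(uv,ray("top",*uv,60))
crop("pics/side0.png","pics/c1.png",310,220,130,150,4)
crop("pics/side0.png","pics/c2.png",260,140,110,90,7)
crop("pics/top0.png","pics/c3.png",160,180,100,90,8)
crop("pics/top0.png","pics/c4.png",310,180,110,70,7)
E
```

```text
[ 96.59280534 259.32570439] [280.18909193 408.03998196] [281.96731738 259.57102985] [282.49834263 255.41929556]
(366, 213) [ 521.39392307 -232.05273414   60.        ]
(374, 273) [ 355.90853449 -250.69214147   60.        ]
(443, 323) [ 223.44941572 -431.00253565   60.        ]
(201, 210) [528.02495575 220.66802885  60.        ]
(281, 247) [4.25989733e+02 2.78101929e-01 6.00000000e+01]
(285, 190) [585.74558141  -8.83004643  60.        ]
```

View pics/c1.png

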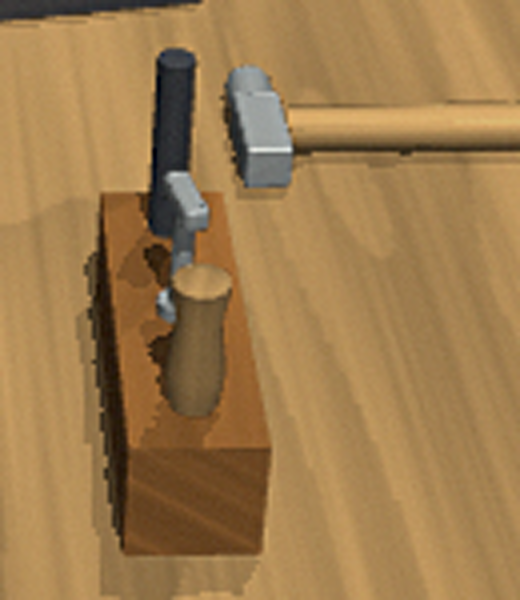

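View pics/c2.png

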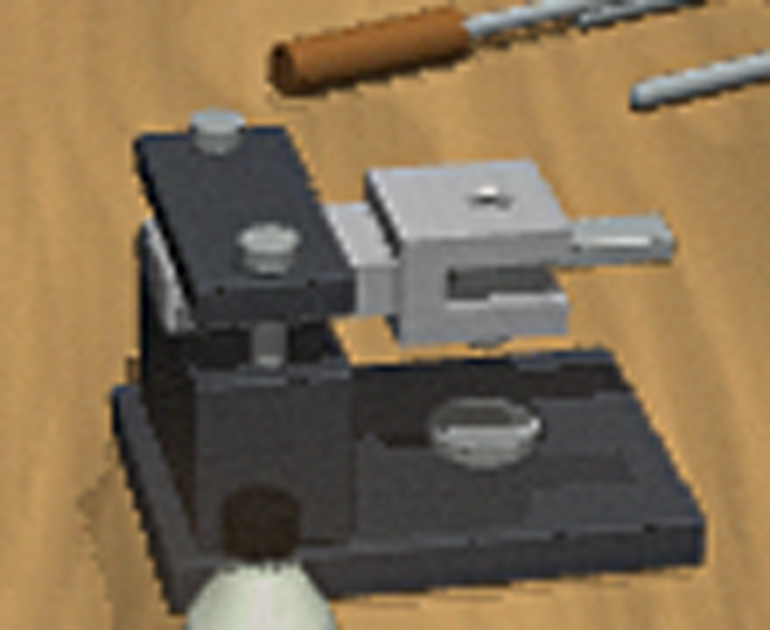

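View pics/c3.png

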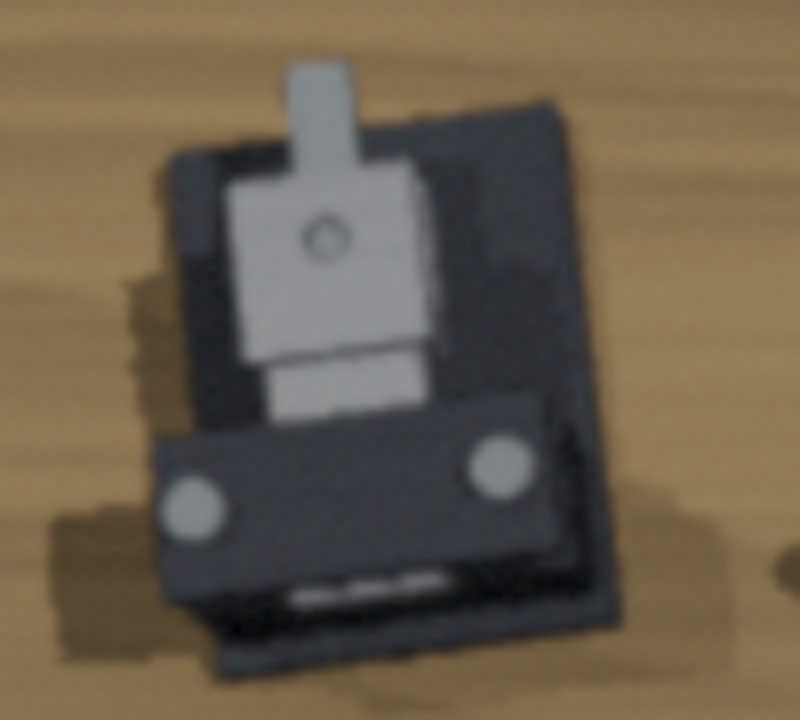

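View pics/c4.png

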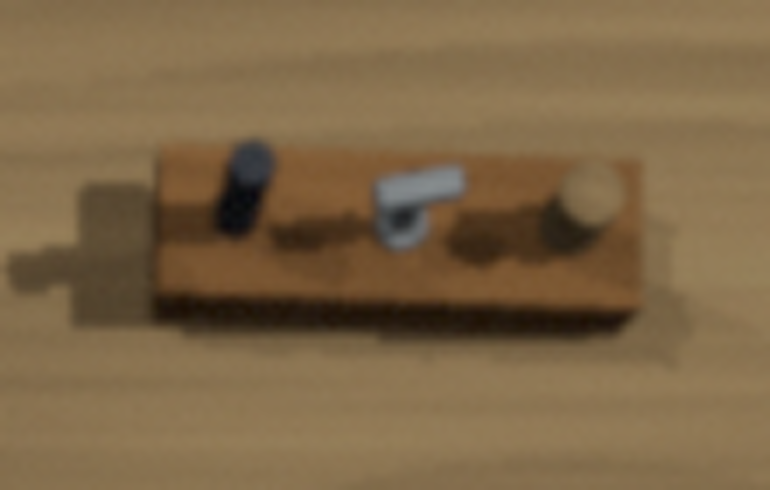

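Look-alikes: three wooden blocks in the top view, at (366,213), (374,273) and (443,323). They lie 571, 435 and 486 mm from the base. The first is the farthest and the only one holding tools, which the crop confirms. The punch is the tall dark straight rod at its left end: top (342,205), side (353,250). The bore shows at top (200.6,209.8) and side (329.9,168.1).

```bash
cat > fit.py <<'E'
from h import *
from scipy.optimize import least_squares
T=lambda x,y:(310+x/7,180+y/7); S=lambda x,y:(310+x/4,220+y/4)
T2=lambda x,y:(160+x/8,180+y/8); S2=lambda x,y:(260+x/7,140+y/7)
def fit(obs,x0,name):
    def f(p):
        c,s=np.cos(p[2]),np.sin(p[2]); o=[]
        for n,uv,(x,y,z) in obs:
            o+=list(proj(n,[p[0]+c*x-s*y,p[1]+s*x+c*y,z])-uv)
        return o
    q=least_squares(f,x0,x_scale=[1,1,.01]); print(name,q.x.round(3),np.array(q.fun).reshape(-1,2).round(1).tolist()); return q.x
def both(fn,rest):
    return
# rack: corners (x,y)
rt=[("top",T(155,145),(30,95,60)),("top",T(642,160),(30,-95,60)),("top",T(638,308),(-30,-95,60)),("top",T(155,295),(-30,95,60))]
rs=[("side",S(100,193),(-30,95,60)),("side",S(222,193),(30,95,60)),("side",S(270,447),(30,-95,60)),("side",S(127,447),(-30,-95,60)),("side",S(124,552),(-30,-95,0)),("side",S(262,552),(30,-95,0))]
x0=[521,-232,0]
for o,n in((rt,"rack top"),(rs,"rack side"),(rt+rs,"rack")): q=fit(o,x0,n)
pt=[("top",T(253,157),(0,0,155)),("top",T(234,222),(0,0,64))]; ps=[("side",S(177,58),(0,0,155))]
pp=fit(pt[:1]+ps,[521,-170,0],"punch"); c,s=np.cos(q[2]),np.sin(q[2]); print("hole",q[0]-s*65,q[1]+c*65)
st=[("top",T2(178,152),(75,70,20)),("top",T2(558,103),(75,-70,20)),("top",T2(620,625),(-115,-70,20)),("top",T2(218,678),(-115,70,20))]
ss=[("side",S2(180,607),(-115,-70,0)),("side",S2(698,557),(75,-70,0)),("side",S2(705,518),(75,-70,20)),("side",S2(118,392),(-115,70,20)),("side",S2(608,352),(75,70,20)),("side",S2(485,428),(0,0,28))]
for o,n in((st,"stand top"),(ss,"stand side"),(st+ss,"stand")): w=fit(o,[528,220,0.1],n)
b=fit([("top",T2(326,238),(0,0,115)),("side",S2(489,197),(0,0,115))],[528,220,0],"bore")
c,s=np.cos(w[2]),np.sin(w[2]); d=b[:2]-w[:2]; print("bore in stand",c*d[0]+s*d[1],-s*d[0]+c*d[1])
for u in ((326,238),): print(ray("top",*T2(*u),115),ray("side",*S2(489,197),115))
E
python3 fit.py
```

```text
rack top [ 5.23123e+02 -2.34289e+02 -2.60000e-02] [[0.4, 0.1], [-0.5, -0.0], [0.2, 0.1], [-0.1, -0.1]]
rack side [ 5.27599e+02 -2.36296e+02 -3.30000e-02] [[-0.0, -0.6], [0.1, -0.7], [0.3, -0.2], [0.3, 0.1], [-0.4, 0.7], [-0.3, 0.3]]
rack [ 5.26529e+02 -2.35665e+02 -2.80000e-02] [[0.9, -1.2], [0.0, -1.2], [0.6, -1.1], [0.4, -1.4], [-0.9, -0.7], [-0.8, -0.9], [-0.1, -0.5], [-0.1, -0.1], [-0.8, 0.5], [-0.6, -0.0]]
punch [ 528.83  -171.804    0.   ] [[0.5, -0.6], [-0.4, -0.6]]
hole 528.3210981193964 -170.6897225001456
stand top [5.04795e+02 2.06446e+02 1.33000e-01] [[-1.0, -0.2], [0.8, -0.3], [0.2, 0.3], [-0.0, 0.2]]
stand side [5.12149e+02 2.05387e+02 1.39000e-01] [[-0.7, 1.2], [2.1, 1.6], [1.6, 0.0], [-0.5, -1.8], [1.0, -1.5], [-3.3, -0.8]]
stand [5.09700e+02 2.06052e+02 1.37000e-01] [[-0.9, -1.8], [0.9, -2.0], [0.5, -1.6], [0.3, -1.5], [-1.8, 1.1], [1.0, 1.5], [0.5, -0.1], [-1.5, -1.9], [0.1, -1.6], [-4.3, -0.9]]
bore [517.877 209.553   0.   ] [[0.3, -0.8], [-0.7, -0.5]]
bore in stand 8.578155445407571 2.3530383873097085
[515.76592986 210.1983905  115.        ] [519.38313206 206.78574148 115.        ]
```

```bash
cat >> h.py <<'E'
def go(p,yaw,frm=None):
    s=r.sense(); A=R.from_euler('xyz',s["tcp_rot"]); p0=s["eef_pos"] if frm is None else np.array(frm)
    d=A.inv().apply(np.array(p)-p0)/10; rv=np.degrees((A.inv()*R.from_euler('xyz',[np.pi,0,yaw])).as_rotvec())
    print("t",round(s["clock"],2),"pos",s["eef_pos"].round(1),"rot",s["tcp_rot"].round(4),"F",s["contact_force"].round(1),"op",round(s["opening"],3)); print("shift cm",d.round(2),"turn",rv.round(2))
E
python3 -c "
from h import *
go([528.5,-171,230],1.543)"
```

```text
t 0.1 pos [ 230.4 -580.5  205.9] rot [-3.1403 -0.      0.3778] F [ 0.3 -0.5 -0.1] op 0.996
shift cm [ 42.82 -27.07  -2.37] turn [-7.000e-02 -4.000e-02 -6.676e+01]
```

Call:
jog_arm:
  series:
    - [[8,-5,-2.4,0,0,-10,8.5],[14,-9,-2.4,0,0,-20,8.5],[20,-12.6,-2.4,0,0,-30,8.5],[26,-16.4,-2.4,0,0,-40,8.5],[32,-20.2,-2.4,0,0,-50,8.5]]

```text
clock: 0.72
eef_pos: [414.1, -328.4, 230.1]
tcp_rot: [3.142, -0.0, 1.256]
contact_force: [0.7, -0.8, 0.2]
opening: 0.998
```

```bash
python3 -c "
from h import *
go([528.5,-171,230],1.543)"
```

```text
t 0.72 pos [ 414.1 -328.4  230.1] rot [ 3.1415 -0.      1.2559] F [ 0.7 -0.8  0.2] op 0.998
shift cm [1.851e+01 6.000e+00 1.000e-02] turn [  0.    -0.   -16.45]
```

Call:
jog_arm:
  series:
    - [[6,2,0,0,0,-8,8.5],[12,4,0,0,0,-16.4,8.5],[17,5.5,0,0,0,-16.4,8.5],[18.5,6,0,0,0,-16.4,8.5],[18.5,6,0,0,0,-16.4,8.5]]

```text
clock: 1.35
eef_pos: [528.5, -173.1, 229.8]
tcp_rot: [-3.141, 0.0, 1.538]
contact_force: [-0.0, -0.2, 0.5]
opening: 0.994
```

Run:
```python
from h import *
go([528.5,-171,230],1.543)
s=r.sense()
for n in("side","top"):
    im=r.grab_frame(n); cv2.imwrite(f"pics/{n}1.png",im[:,:,::-1])
    print(n,proj(n,s["eef_pos"]))
crop("pics/side1.png","pics/d1.png",290,160,150,190,3);
```

```text
t 1.35 pos [ 528.5 -173.1  229.8] rot [-3.1408e+00  1.0000e-04  1.5384e+00] F [-0.  -0.2  0.5] op 0.994
shift cm [ 0.21 -0.01 -0.02] turn [-0.05  0.01 -0.26]
side [355.97820915 197.55340405]
top [349.51000409 194.42185563]
```

View pics/d1.png

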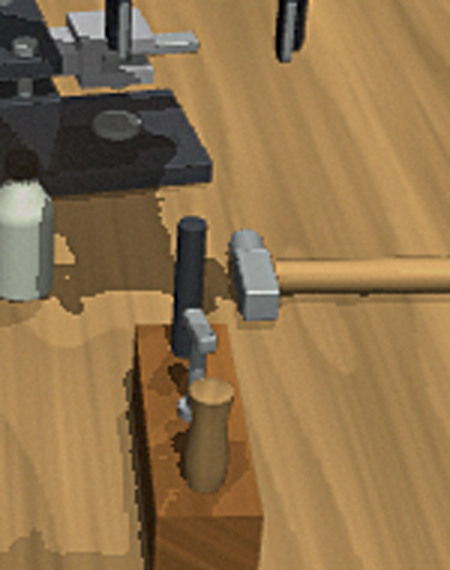

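View pics/top1.png

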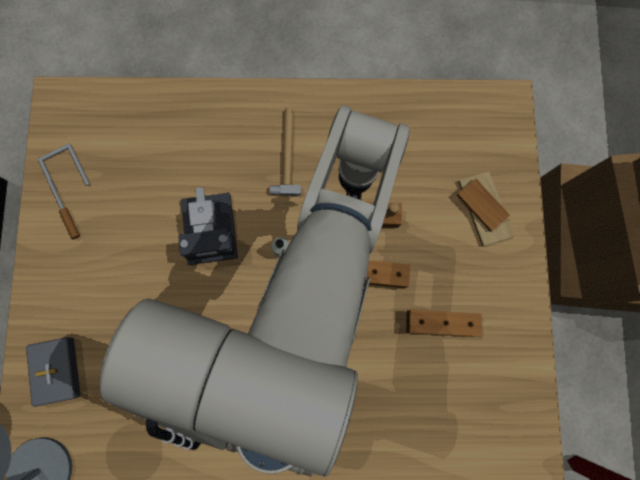

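Run:
```python
from h import *
print(proj("side",[528.5,-173.1,243]),proj("side",[528.5-47,-173.1,238]),proj("side",[528.5+47,-173.1,238]))
print(proj("side",[528.5,-171.8,155]))
crop("pics/side1.png","pics/d2.png",310,160,100,80,8)
```

```text
[356.39356061 190.79947751] [329.38785977 193.73713759] [382.90437005 193.01592551]
[353.63702838 233.87499835]
```

View pics/d2.png

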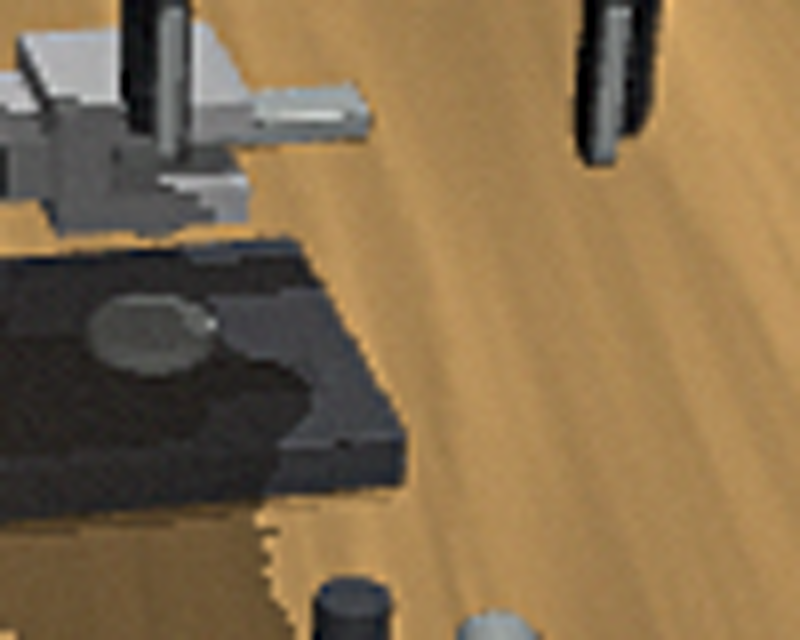

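Run:
```python
from h import *
go([526,-171,97],1.543)
```

```text
t 1.45 pos [ 527.7 -174.4  230. ] rot [-3.1407e+00  3.0000e-04  1.5362e+00] F [0.2 0.6 0.2] op 0.996
shift cm [ 0.34 -0.17 13.3 ] turn [-0.05  0.02 -0.39]
```

Call:
jog_arm:
  series:
    - [[0.35,-0.17,3,0,0,-0.4,8.5],[0.35,-0.17,7,0,0,-0.4,8.5],[0.35,-0.17,11,0,0,-0.4,8.5],[0.35,-0.17,13.3,0,0,-0.4,8.5],[0.35,-0.17,13.3,0,0,-0.4,8.5]]

```text
clock: 2.08
eef_pos: [524.8, -170.9, 95.7]
tcp_rot: [-3.138, -0.001, 1.542]
contact_force: [0.1, 0.3, 0.5]
opening: 1.0
```

Run:
```python
from h import *
for n in("side",):
    im=r.grab_frame(n); cv2.imwrite(f"pics/{n}2.png",im[:,:,::-1])
go([526,-171,97],1.543)
crop("pics/side2.png","pics/d3.png",290,160,150,190,4);
```

```text
t 2.12 pos [ 526. -171.   97.] rot [-3.1402e+00 -2.0000e-04  1.5420e+00] F [ 0.5 -0.2  0.4] op 0.994
shift cm [0. 0. 0.] turn [-0.08 -0.01 -0.06]
```

View pics/d3.png

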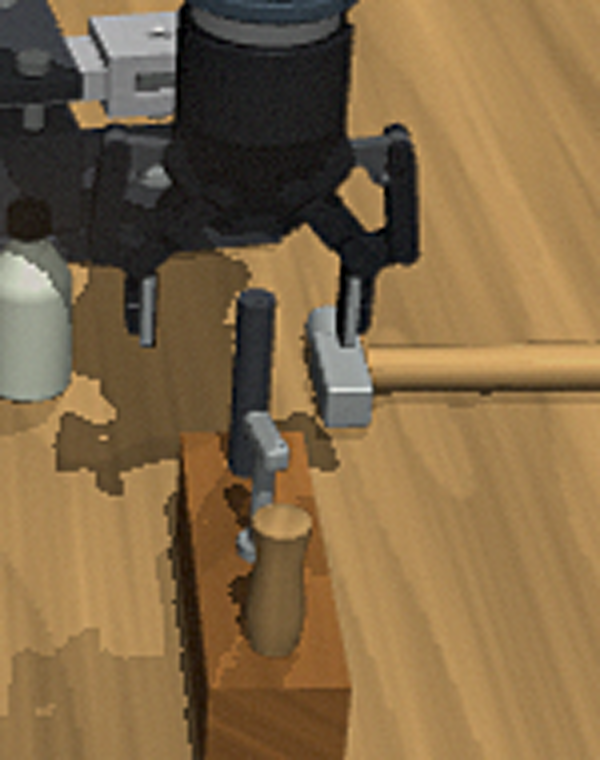

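Run:
```python
from h import *
for z in(97,110):
  for dx in(-42.5,42.5):print((proj("side",[526+dx,-171,z])-[290,160])*4)
print((proj("side",[526,-171,155])-[290,160])*4,(proj("side",[526,-180,60])-[290,160])*4)
```

```text
[152.23963001 402.9235571 ]
[332.31660287 398.99947664]
[153.05775033 379.58126907]
[334.27715159 375.76348208]
[248.88385723 294.70174057] [240.88057519 476.58371256]
```

Call:
jog_arm:
  series:
    - [[0,0,0,0,0,0,1.0],[0,0,0,0,0,0,1.0],[0,0,0,0,0,0,1.0],[0,0,0,0,0,0,1.0],[0,0,0,0,0,0,1.0]]
  newtons: 50

```text
clock: 2.75
eef_pos: [527.5, -170.0, 97.7]
tcp_rot: [3.14, 0.0, 1.544]
contact_force: [0.6, 0.0, 4.6]
opening: 0.197
```

Run:
```python
from h import *
for n in("side",):
    im=r.grab_frame(n); cv2.imwrite(f"pics/{n}3.png",im[:,:,::-1])
go([526,-171,97],1.543)
crop("pics/side3.png","pics/d4.png",310,190,90,100,7);
```

```text
t 2.8 pos [ 527.5 -170.    97.7] rot [3.1405e+00 3.0000e-04 1.5438e+00] F [0.  0.3 5.6] op 0.195
shift cm [-0.11 -0.15  0.07] turn [0.06 0.02 0.05]
```

View pics/d4.png

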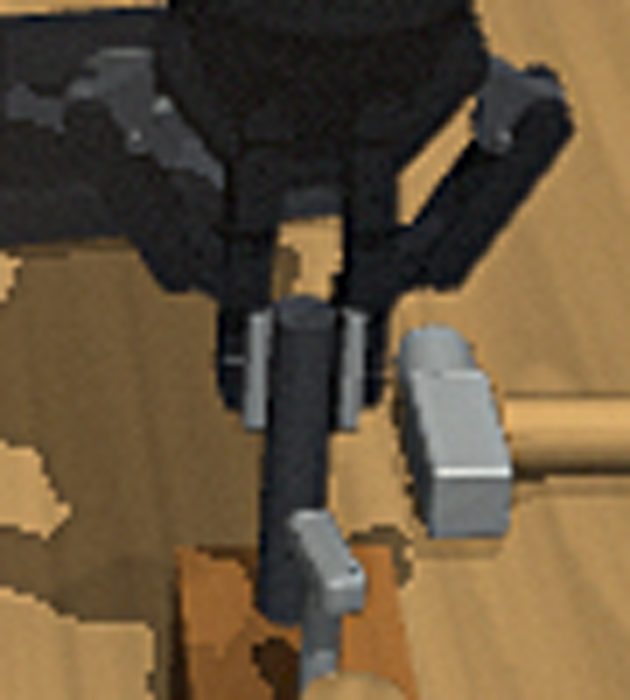

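Call:
jog_arm:
  series:
    - [[0,0,-1,0,0,0,1.0],[0,0,-3,0,0,0,1.0],[0,0,-6,0,0,0,1.0],[0,0,-9.5,0,0,0,1.0],[0,0,-13,0,0,0,1.0]]
  newtons: 50

```text
clock: 3.42
eef_pos: [526.2, -169.7, 228.1]
tcp_rot: [-3.14, -0.0, 1.544]
contact_force: [-0.2, -0.4, -3.5]
opening: 0.198
```

Run:
```python
from h import *
s=r.sense();print(s["wrist_torque"])
for n in("side",):
    im=r.grab_frame(n); cv2.imwrite(f"pics/{n}4.png",im[:,:,::-1])
go([517,209,222],1.543)
crop("pics/side4.png","pics/d5.png",310,150,90,120,6);
```

```text
[-0.02445116 -0.02844223  0.02905897]
t 3.48 pos [ 528.6 -170.5  233. ] rot [3.1367e+00 1.5000e-03 1.5437e+00] F [ 1.9 -1.2  2.2] op 0.194
shift cm [37.9  -2.19  1.04] turn [0.28 0.09 0.04]
```

View pics/d5.png

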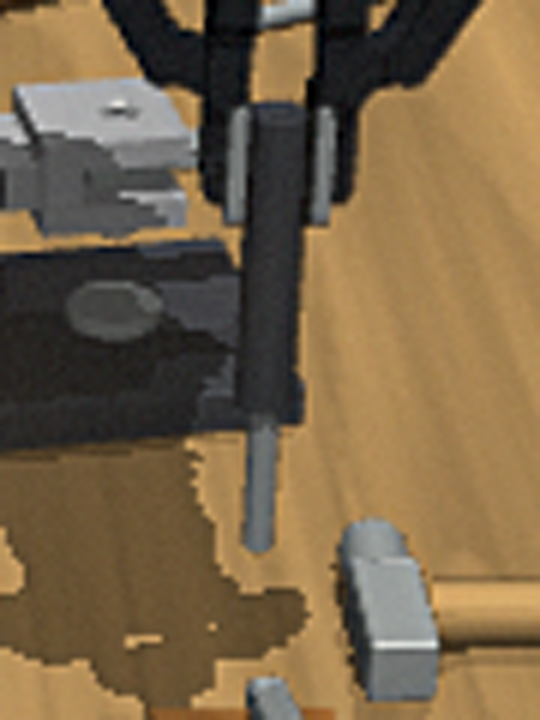

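Call:
jog_arm:
  series:
    - [[5,-0.3,0.8,0,0,0,1.0],[11,-0.6,0.8,0,0,0,1.0],[17,-1,0.8,0,0,0,1.0],[23,-1.4,0.8,0,0,0,1.0],[29,-1.8,0.8,0,0,0,1.0]]
  newtons: 50

```text
clock: 4.1
eef_pos: [516.0, 122.2, 219.0]
tcp_rot: [-3.141, 0.0, 1.544]
contact_force: [0.8, -0.6, -2.1]
opening: 0.195
```

Run:
```python
from h import *
for q in ([527.5,-170,97.7+95-37.5+20.],):pass
d=[528.6,-170.5]; print((proj("side",[*d,155+135.5])),(proj("side",[*d,10+135.5])))
go([516,209,225],1.543)
```

```text
[357.80021131 165.00740918] [353.33106284 237.96357212]
t 4.1 pos [516.  122.2 219. ] rot [-3.1410e+00  3.0000e-04  1.5436e+00] F [ 0.8 -0.6 -2.1] op 0.195
shift cm [ 8.67 -0.23 -0.6 ] turn [-0.03  0.02  0.04]
```

Call:
jog_arm:
  series:
    - [[4,-0.1,0,0,0,0,1.0],[7.5,-0.1,0,0,0,0,1.0],[8.8,-0.1,0,0,0,0,1.0],[8.8,-0.1,0,0,0,0,1.0],[8.8,-0.1,0,0,0,0,1.0]]
  newtons: 50

```text
clock: 4.72
eef_pos: [518.0, 207.3, 219.0]
tcp_rot: [-3.141, 0.001, 1.543]
contact_force: [0.6, -0.4, -2.2]
opening: 0.196
```

Run:
```python
from h import *
go([516,209,225],1.543)
for n in("side","top"):
    im=r.grab_frame(n); cv2.imwrite(f"pics/{n}5.png",im[:,:,::-1])
go([516,209,225],1.543)
crop("pics/side5.png","pics/e1.png",270,80,110,100,7); 
crop("pics/top5.png","pics/e2.png",150,140,110,110,6);
```

```text
t 4.72 pos [518.  207.3 219. ] rot [-3.1411e+00  7.0000e-04  1.5431e+00] F [ 0.6 -0.4 -2.2] op 0.196
shift cm [ 0.16 -0.21 -0.6 ] turn [-0.03  0.04  0.01]
t 4.83 pos [518.2 207.3 219.2] rot [-3.1414e+00  3.0000e-04  1.5425e+00] F [-0.8  0.2 -2.6] op 0.196
shift cm [ 0.16 -0.23 -0.58] turn [-0.01  0.02 -0.03]
```

View pics/e1.png

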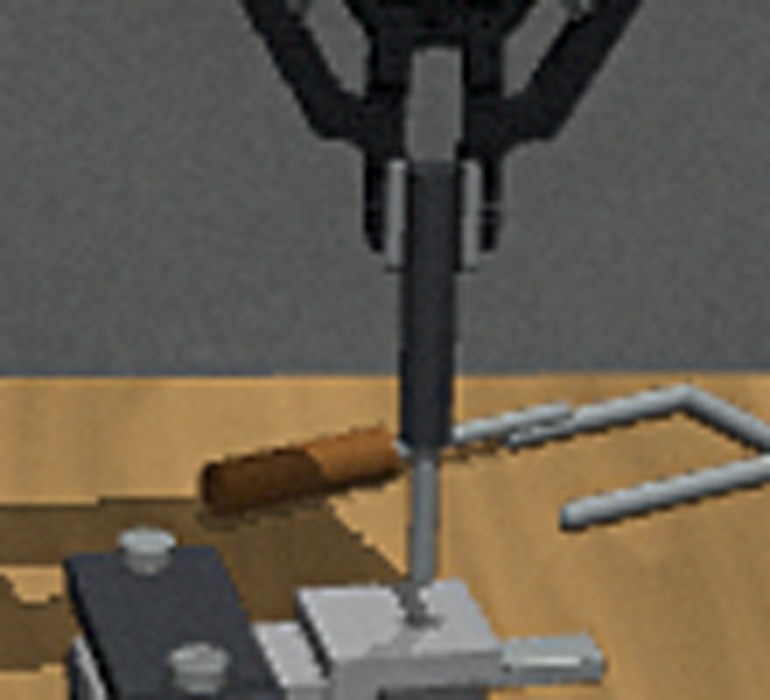

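View pics/e2.png

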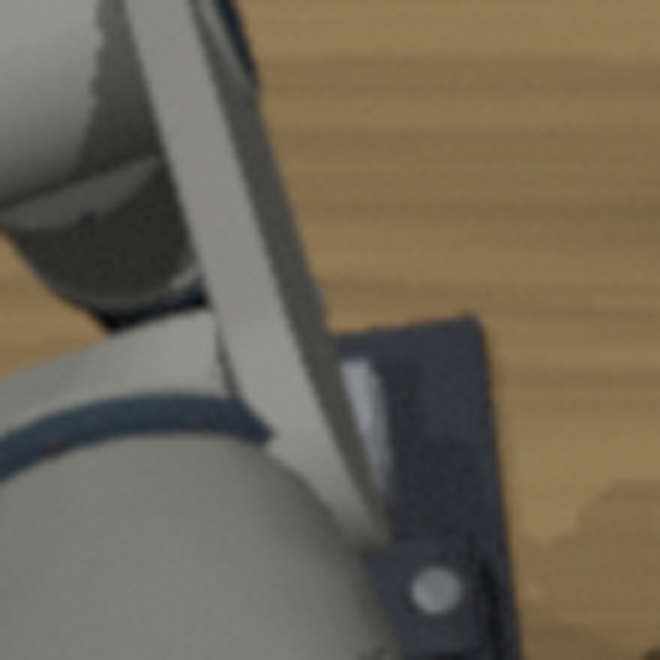

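Run:
```python
from h import *
p=np.array([518.2,207.3])
a=proj("side",[*p,131.5]);b=proj("side",[*p,115]);print(a,b)
J=np.array([proj("side",[p[0]+1,p[1],115])-b,proj("side",[p[0],p[1]+1,115])-b]).T;print(J)
tip=np.array([330.3,163.1]);bore=np.array([329.9,168.2])
print("need dx,dy",np.linalg.solve(J,bore-(tip+b-a)), ray("side",*tip,131.5))
crop("pics/side5.png","pics/e3.png",305,140,50,40,16); crop("pics/side0.png","pics/e4.png",305,140,50,40,16)
```

```text
[329.56101869 161.76679057] [329.35270386 168.06014006]
[[ 0.41073781 -0.03561634]
 [-0.00422576 -0.17042312]]
need dx,dy [0.1402024  6.99879812] [519.28801052 199.36263973 131.5       ]
```

View pics/e3.png

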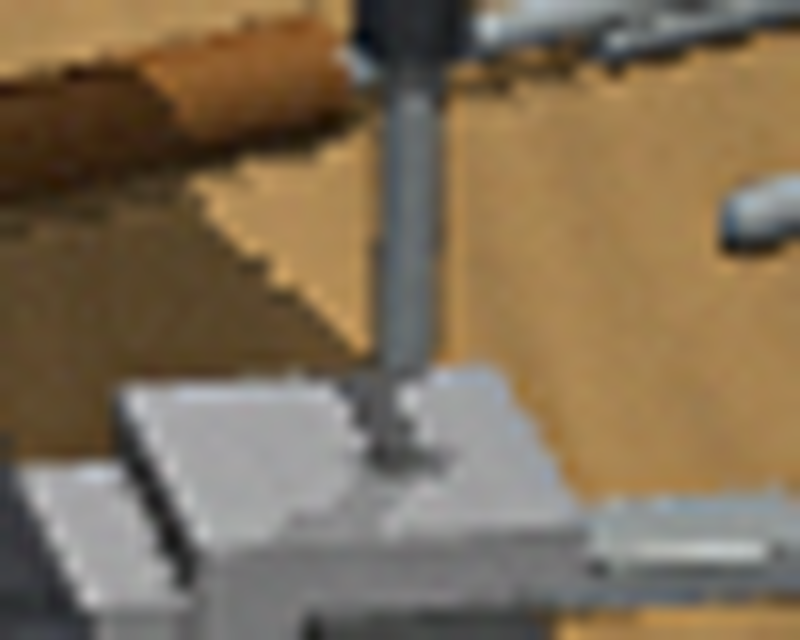

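View pics/e4.png

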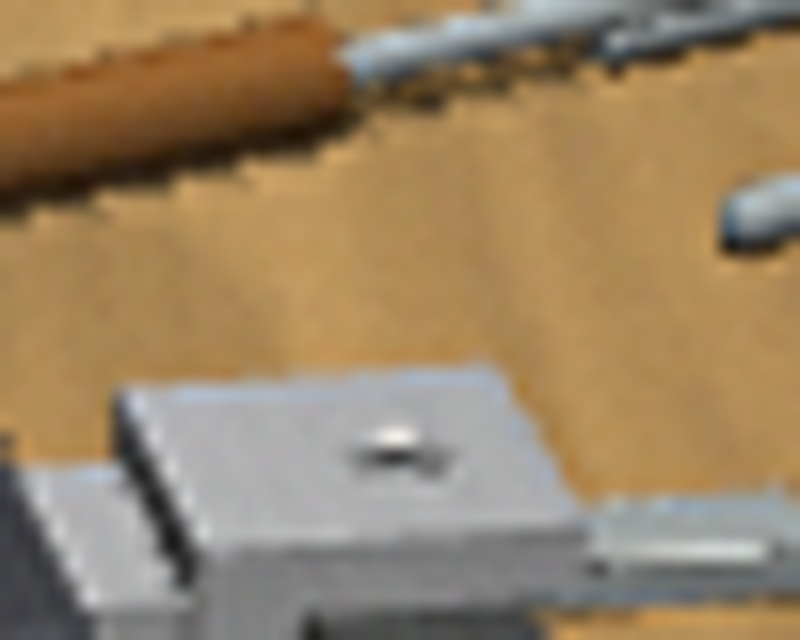

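Run:
```python
from h import *
crop("pics/top0.png","pics/f1.png",325,190,40,35,16); crop("pics/top0.png","pics/f2.png",182,192,40,35,16)
T=lambda x,y:(310+x/7,180+y/7); T2=lambda x,y:(160+x/8,180+y/8)
a=ray("top",*T(253,157),155);b=ray("top",*T2(326,238),115);print(a,b,b-a)
```

```text
[ 527.19615079 -170.41532251  155.        ] [515.76592986 210.1983905  115.        ] [-11.43022093 380.61371301 -40.        ]
```

View pics/f1.png

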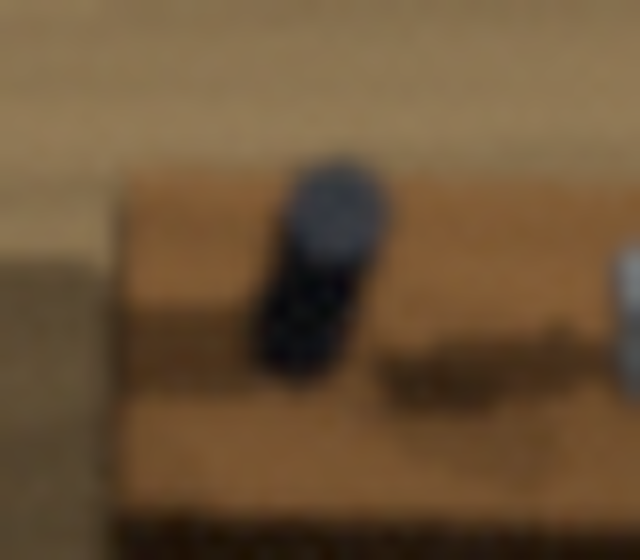

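View pics/f2.png

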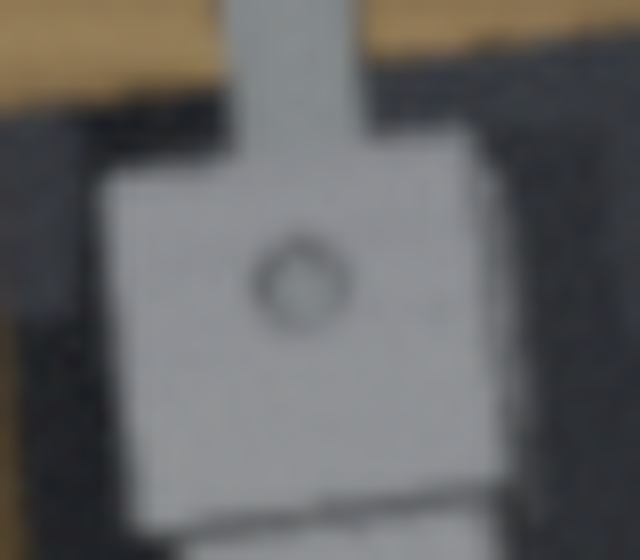

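Run:
```python
from h import *
a=ray("top",346.25,203.25,155);b=ray("top",200.8,209.8,115);print(a,b,b-a)
```

```text
[ 525.02174362 -170.66809163  155.        ] [515.63122211 210.06151824 115.        ] [ -9.39052151 380.72960987 -40.        ]
```

Call:
jog_arm:
  series:
    - [[0.33,0,0.3,0,0,0,1.0],[0.33,0,0.6,0,0,0,1.0],[0.33,0,0.9,0,0,0,1.0],[0.33,0,0.9,0,0,0,1.0],[0.33,0,0.9,0,0,0,1.0]]
  newtons: 50

```text
clock: 5.45
eef_pos: [518.3, 211.8, 210.2]
tcp_rot: [-3.142, 0.0, 1.544]
contact_force: [-0.4, 0.9, -2.7]
opening: 0.193
```

Run:
```python
from h import *
for n in("side",):
    im=r.grab_frame(n); cv2.imwrite(f"pics/{n}6.png",im[:,:,::-1])
go([518,210.5,205],1.543)
crop("pics/side6.png","pics/e5.png",305,140,50,40,16)
```

```text
t 5.5 pos [518.4 211.8 210.3] rot [ 3.1415e+00 -1.0000e-04  1.5437e+00] F [ 0.3  0.8 -2.5] op 0.194
shift cm [-0.13 -0.03  0.53] turn [ 0.01 -0.    0.04]
```

View pics/e5.png

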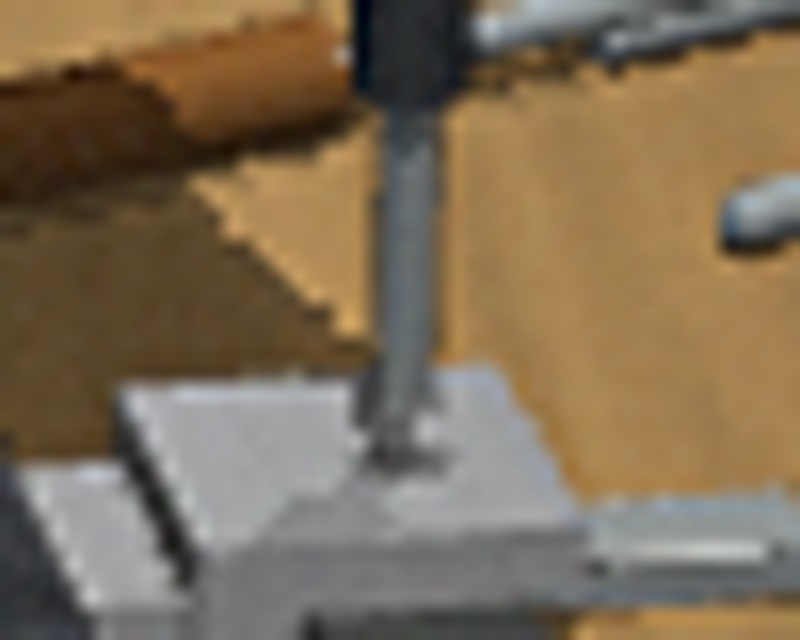

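Call:
jog_arm:
  series:
    - [[-0.05,0,0.2,0,0,0,1.0],[-0.05,0,0.4,0,0,0,1.0],[-0.05,0,0.6,0,0,0,1.0],[-0.05,0,0.8,0,0,0,1.0],[-0.05,0,0.9,0,0,0,1.0]]
  newtons: 50

```text
clock: 6.12
eef_pos: [518.2, 211.2, 201.0]
tcp_rot: [-3.141, 0.0, 1.544]
contact_force: [-0.1, 0.8, -2.6]
opening: 0.195
```

Run:
```python
from h import *
for n in("side",):
    im=r.grab_frame(n); cv2.imwrite(f"pics/{n}7.png",im[:,:,::-1])
go([518,210.5,205],1.543)
crop("pics/side7.png","pics/e6.png",305,140,50,40,16)
```

```text
t 6.17 pos [518.2 211.2 200.9] rot [-3.1413e+00  1.0000e-04  1.5437e+00] F [-0.4  0.1 -2.9] op 0.198
shift cm [-0.08 -0.02 -0.41] turn [-0.02  0.    0.04]
```

View pics/e6.png

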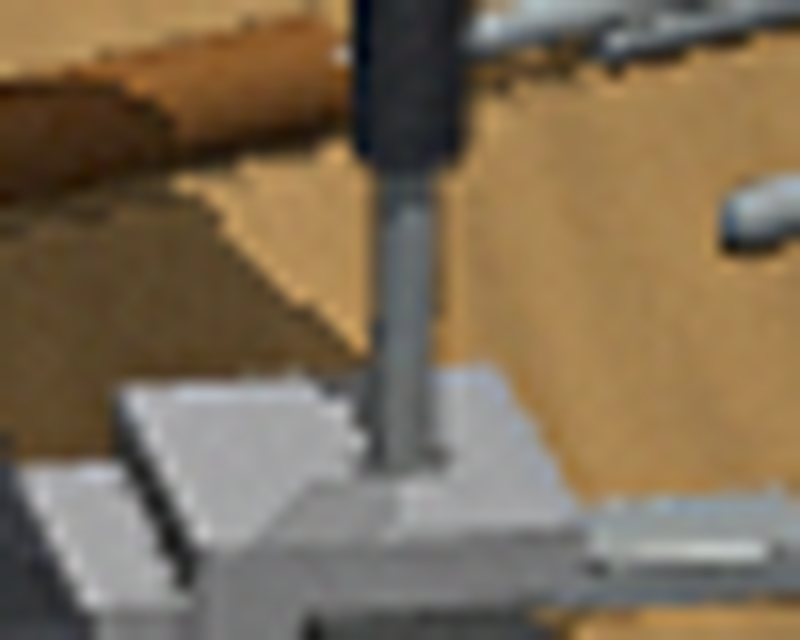

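Call:
jog_arm:
  series:
    - [[0,0,0.1,0,0,0,1.0],[0,0,0.2,0,0,0,1.0],[0,0,0.3,0,0,0,1.0]]
  newtons: 50

```text
clock: 6.55
eef_pos: [518.3, 211.3, 198.1]
tcp_rot: [3.142, -0.0, 1.544]
contact_force: [-0.1, 0.7, -2.4]
opening: 0.193
```

Call:
jog_arm:
  series:
    - [[0,0,0.1,0,0,0,1.0],[0,0,0.2,0,0,0,1.0],[0,0,0.3,0,0,0,1.0]]
  newtons: 50

```text
clock: 6.92
eef_pos: [518.6, 211.4, 195.9]
tcp_rot: [3.141, -0.0, 1.544]
contact_force: [-1.2, -0.3, 5.6]
opening: 0.195
```

Call:
jog_arm:
  series:
    - [[0,0,0.1,0,0,0,1.0],[0,0,0.2,0,0,0,1.0],[0,0,0.3,0,0,0,1.0]]
  newtons: 50

```text
clock: 7.3
eef_pos: [518.6, 211.4, 192.9]
tcp_rot: [3.141, -0.0, 1.544]
contact_force: [-0.7, -0.3, 6.4]
opening: 0.197
```

Run:
```python
from h import *
for n in("side",):
    im=r.grab_frame(n); cv2.imwrite(f"pics/{n}8.png",im[:,:,::-1])
go([518,210.5,205],1.543); print(r.sense()["wrist_torque"])
crop("pics/side8.png","pics/e7.png",290,90,80,110,7)
```

```text
t 7.35 pos [518.5 211.4 192.7] rot [ 3.1409e+00 -4.0000e-04  1.5437e+00] F [-1.  -0.1  4.6] op 0.193
shift cm [-0.09 -0.05 -1.23] turn [ 0.04 -0.02  0.04]
[-0.0310269   0.27688973  0.00612147]
```

View pics/e7.png

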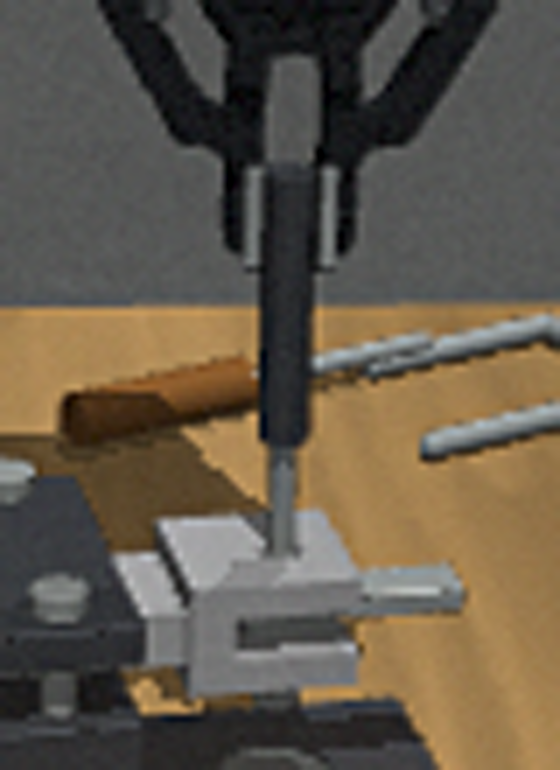

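Call:
jog_arm:
  series:
    - [[0,0,0.1,0,0,0,1.0],[0,0,0.2,0,0,0,1.0],[0,0,0.3,0,0,0,1.0],[0,0,0.4,0,0,0,1.0],[0,0,0.5,0,0,0,1.0]]

```text
clock: 7.98
eef_pos: [518.6, 211.4, 187.7]
tcp_rot: [3.141, -0.0, 1.544]
contact_force: [-1.7, -0.5, 5.7]
opening: 0.195
```

Call:
jog_arm:
  series:
    - [[0,0,0.1,0,0,0,1.0],[0,0,0.2,0,0,0,1.0],[0,0,0.3,0,0,0,1.0],[0,0,0.4,0,0,0,1.0],[0,0,0.5,0,0,0,1.0]]

```text
clock: 8.6
eef_pos: [518.6, 211.4, 182.7]
tcp_rot: [3.141, -0.0, 1.544]
contact_force: [-2.8, -1.1, 5.8]
opening: 0.189
```

Call:
jog_arm:
  series:
    - [[0,0,0.1,0,0,0,1.0],[0,0,0.2,0,0,0,1.0],[0,0,0.3,0,0,0,1.0],[0,0,0.4,0,0,0,1.0],[0,0,0.5,0,0,0,1.0]]

```text
clock: 9.22
eef_pos: [518.6, 211.4, 177.6]
tcp_rot: [3.141, -0.0, 1.544]
contact_force: [-0.7, -1.0, 4.5]
opening: 0.194
```

Call:
jog_arm:
  series:
    - [[0,0,0.1,0,0,0,1.0],[0,0,0.2,0,0,0,1.0],[0,0,0.3,0,0,0,1.0],[0,0,0.4,0,0,0,1.0],[0,0,0.5,0,0,0,1.0]]

```text
clock: 9.85
eef_pos: [518.6, 211.4, 172.7]
tcp_rot: [3.141, -0.0, 1.544]
contact_force: [-1.5, 0.2, 5.9]
opening: 0.196
```

Run:
```python
from h import *
for n in("side",):
    im=r.grab_frame(n); cv2.imwrite(f"pics/{n}9.png",im[:,:,::-1])
go([518,210.5,205],1.543); print(r.sense()["wrist_torque"])
crop("pics/side9.png","pics/e8.png",290,90,80,110,7)
```

```text
t 9.9 pos [518.5 211.4 172.5] rot [ 3.1410e+00 -3.0000e-04  1.5437e+00] F [-0.4  0.5  4.1] op 0.194
shift cm [-0.09 -0.05 -3.25] turn [ 0.04 -0.02  0.04]
[-0.12065781  0.18145351 -0.00420893]
```

View pics/e8.png

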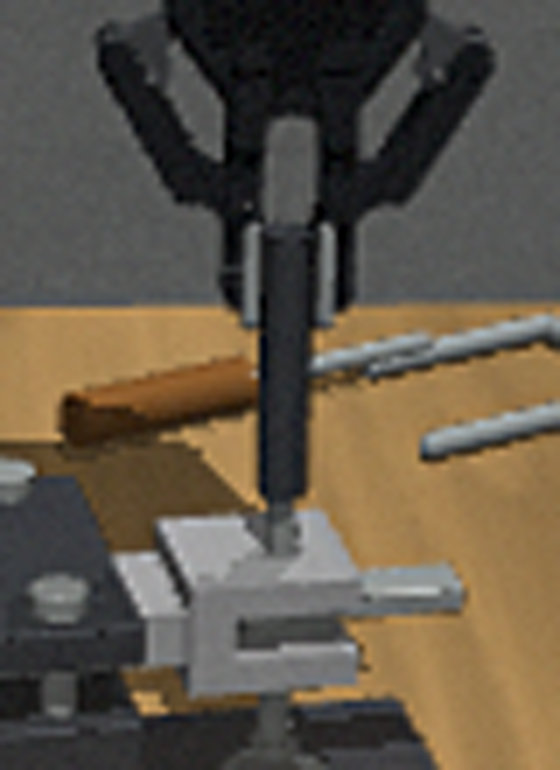

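Call:
jog_arm:
  series:
    - [[0,0,0.1,0,0,0,1.0],[0,0,0.2,0,0,0,1.0],[0,0,0.3,0,0,0,1.0],[0,0,0.35,0,0,0,1.0],[0,0,0.4,0,0,0,1.0]]

```text
clock: 10.52
eef_pos: [518.5, 211.4, 168.4]
tcp_rot: [3.141, -0.0, 1.544]
contact_force: [-1.0, 0.7, 5.2]
opening: 0.195
```

Call:
jog_arm:
  series:
    - [[0,0,0.05,0,0,0,1.0],[0,0,0.1,0,0,0,1.0],[0,0,0.15,0,0,0,1.0]]

```text
clock: 10.9
eef_pos: [518.4, 211.3, 166.7]
tcp_rot: [3.141, -0.0, 1.544]
contact_force: [-0.4, -0.0, 5.6]
opening: 0.196
```

Call:
jog_arm:
  series:
    - [[0,0,0.05,0,0,0,1.0],[0,0,0.1,0,0,0,1.0]]

```text
clock: 11.15
eef_pos: [518.4, 211.3, 165.7]
tcp_rot: [3.141, -0.0, 1.544]
contact_force: [0.1, -0.1, 4.9]
opening: 0.196
```

Call:
jog_arm:
  series:
    - [[0,0,0.03,0,0,0,1.0],[0,0,0.06,0,0,0,1.0]]

```text
clock: 11.4
eef_pos: [518.3, 211.3, 165.0]
tcp_rot: [3.142, -0.0, 1.544]
contact_force: [0.3, 0.2, 5.1]
opening: 0.192
```

Call:
jog_arm:
  series:
    - [[0,0,0.03,0,0,0,1.0],[0,0,0.06,0,0,0,1.0]]

```text
clock: 11.65
eef_pos: [518.3, 211.3, 164.6]
tcp_rot: [3.141, -0.0, 1.544]
contact_force: [-1.1, -0.1, 7.5]
opening: 0.197
```

Call:
jog_arm:
  series:
    - [[0,0,0.03,0,0,0,1.0],[0,0,0.03,0,0,0,1.0]]

```text
clock: 11.9
eef_pos: [518.4, 211.4, 164.6]
tcp_rot: [3.141, -0.0, 1.544]
contact_force: [-1.2, 0.4, 7.0]
opening: 0.196
```

Call:
jog_arm:
  series:
    - [[0,0,0.03,0,0,0,1.0],[0,0,0.03,0,0,0,1.0]]

```text
clock: 12.15
eef_pos: [518.5, 211.5, 164.5]
tcp_rot: [3.141, -0.0, 1.544]
contact_force: [-1.5, 0.2, 9.1]
opening: 0.195
```

Call:
jog_arm:
  series:
    - [[0,0,0.04,0,0,0,1.0],[0,0,0.04,0,0,0,1.0]]

```text
clock: 12.4
eef_pos: [518.7, 211.5, 164.5]
tcp_rot: [3.141, -0.001, 1.544]
contact_force: [-0.9, -0.5, 12.9]
opening: 0.199
```

Run:
```python
from h import *
for n in("side",):
    im=r.grab_frame(n); cv2.imwrite(f"pics/{n}10.png",im[:,:,::-1])
go([518,210.5,205],1.543)
crop("pics/side10.png","pics/e9.png",290,110,80,100,7)
```

```text
t 12.45 pos [518.7 211.5 164.5] rot [ 3.1407e+00 -6.0000e-04  1.5437e+00] F [-1.4  0.7 12.1] op 0.2
shift cm [-0.1  -0.06 -4.05] turn [ 0.05 -0.03  0.04]
```

View pics/e9.png

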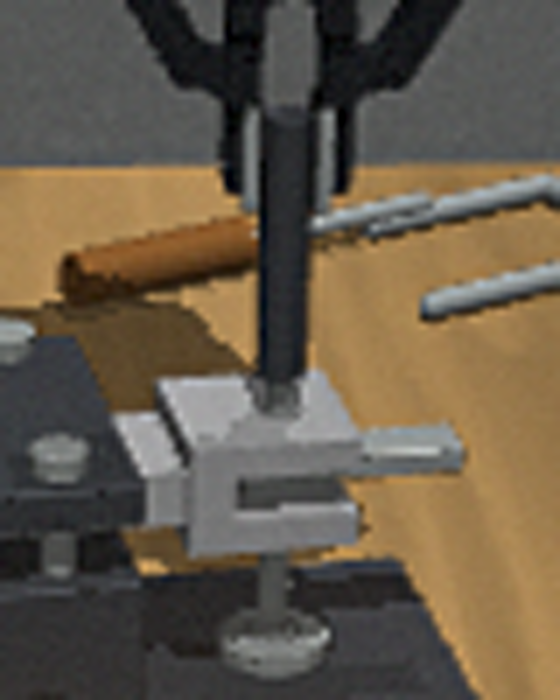

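Call:
jog_arm:
  series:
    - [[0,0,-0.5,0,0,0,1.0],[0,0,-1.5,0,0,0,1.0],[0,0,-3,0,0,0,1.0],[0,0,-4.7,0,0,0,1.0],[0,0,-6.3,0,0,0,1.0]]

```text
clock: 13.08
eef_pos: [518.5, 211.4, 228.0]
tcp_rot: [3.141, -0.0, 1.544]
contact_force: [-0.2, 0.5, -2.6]
opening: 0.197
```

Call:
jog_arm:
  series:
    - [[-4,0.2,0,0,0,0,1.0],[-10,0.5,0,0,0,0,1.0],[-16,0.9,0,0,0,0,1.0],[-22,1.2,0,0,0,0,1.0],[-28,1.6,0,0,0,0,1.0]]

```text
clock: 13.7
eef_pos: [526.8, -70.9, 227.7]
tcp_rot: [3.14, 0.0, 1.544]
contact_force: [0.8, 0.3, -2.6]
opening: 0.198
```

Run:
```python
from h import *
go([527,-170.3,225],1.5435)
```

```text
t 13.7 pos [526.8 -70.9 227.7] rot [3.1402e+00 1.0000e-04 1.5439e+00] F [ 0.8  0.3 -2.6] op 0.198
shift cm [-9.93  0.29  0.27] turn [0.08 0.01 0.02]
```

Call:
jog_arm:
  series:
    - [[-5,0.15,0,0,0,0,1.0],[-8.5,0.25,0,0,0,0,1.0],[-9.9,0.29,0,0,0,0,1.0],[-9.9,0.29,0,0,0,0,1.0],[-9.9,0.29,0,0,0,0,1.0]]

```text
clock: 14.32
eef_pos: [526.9, -167.0, 226.6]
tcp_rot: [-3.142, -0.001, 1.544]
contact_force: [-0.4, 0.1, -2.3]
opening: 0.193
```

Run:
```python
from h import *
go([527,-170.3,225],1.5435)
for n in("side","top"):
    im=r.grab_frame(n); cv2.imwrite(f"pics/{n}11.png",im[:,:,::-1])
go([527,-170.3,170],1.5435)
crop("pics/side11.png","pics/g1.png",300,130,110,130,6)
crop("pics/top11.png","pics/g2.png",160,180,100,90,8)
```

```text
t 14.32 pos [ 526.9 -167.   226.6] rot [-3.1415e+00 -5.0000e-04  1.5443e+00] F [-0.4  0.1 -2.3] op 0.193
shift cm [-0.33  0.01  0.16] turn [-0.   -0.03  0.05]
t 14.43 pos [ 527.  -166.9  226.6] rot [-3.1415e+00 -3.0000e-04  1.5450e+00] F [ 0.2  0.2 -1.6] op 0.196
shift cm [-0.34  0.01  5.66] turn [-0.   -0.02  0.09]
```

View pics/g1.png

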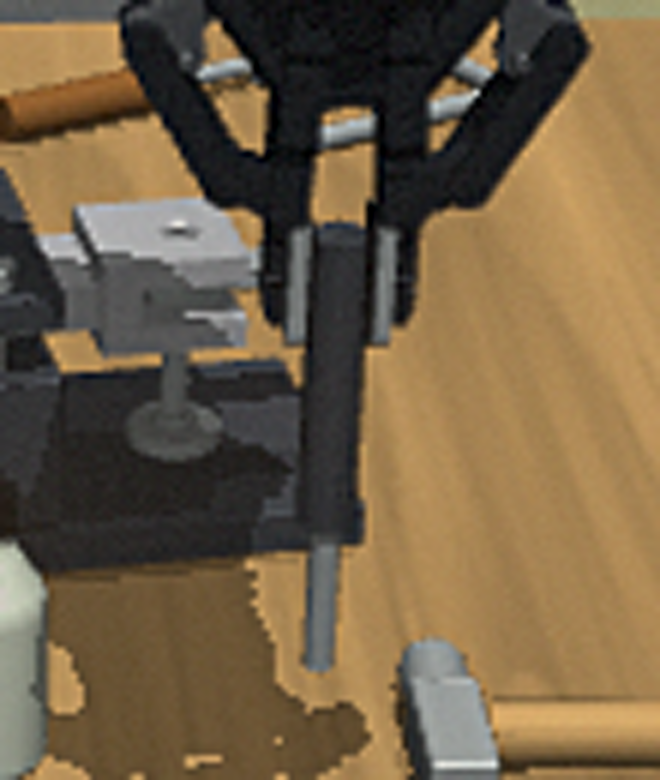

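View pics/g2.png

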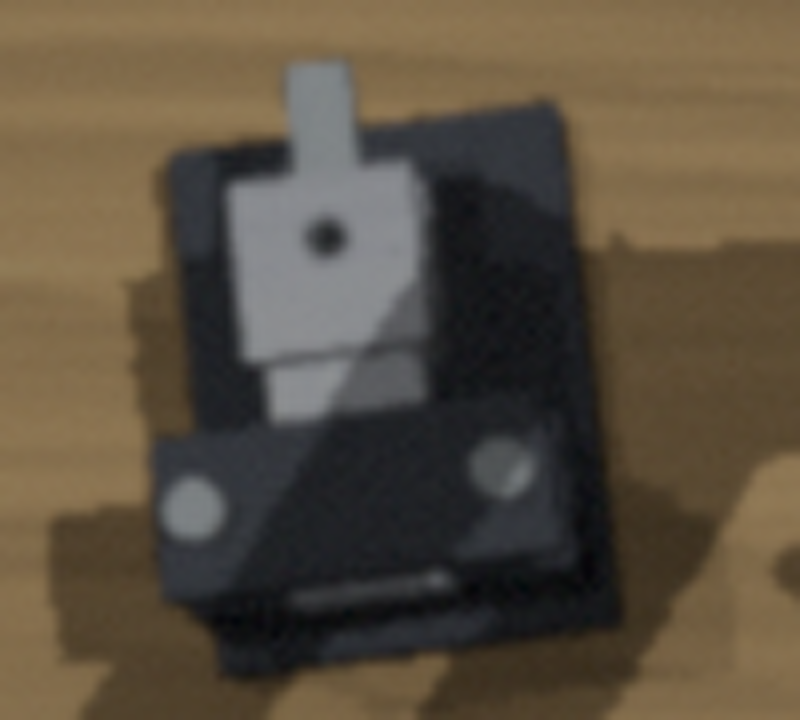

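Call:
jog_arm:
  series:
    - [[-0.3,0,1.5,0,0,0,1.0],[-0.3,0,3.5,0,0,0,1.0],[-0.3,0,5.5,0,0,0,1.0],[-0.3,0,6.2,0,0,0,1.0],[-0.3,0,6.2,0,0,0,1.0]]

```text
clock: 15.05
eef_pos: [526.5, -170.8, 163.8]
tcp_rot: [-3.14, -0.0, 1.544]
contact_force: [-0.2, -0.1, -2.6]
opening: 0.193
```

Run:
```python
from h import *
for n in("side",):
    im=r.grab_frame(n); cv2.imwrite(f"pics/{n}12.png",im[:,:,::-1])
go([527,-170.3,160],1.5435)
crop("pics/side12.png","pics/g3.png",325,230,60,90,8)
T=[-30,0,30]
w=np.array([526.5,-235.7]);c,s=np.cos(-.028),np.sin(-.028)
print((proj("side",[528.3,-170.7,60])-[325,230])*8)
```

```text
t 15.1 pos [ 527.  -171.   164.5] rot [-3.1415 -0.      1.544 ] F [ 0.5 -0.5 -1.9] op 0.193
shift cm [0.07 0.   0.45] turn [-0.   -0.    0.03]
[206.74708682 370.35030903]
```

View pics/g3.png

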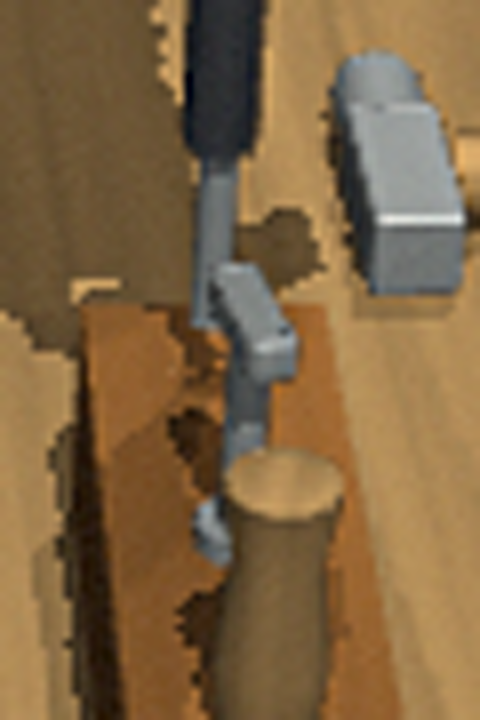

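Call:
jog_arm:
  series:
    - [[0.06,0.05,0.4,0,0,0,1.0],[0.06,0.05,0.8,0,0,0,1.0],[0.06,0.05,1.2,0,0,0,1.0],[0.06,0.05,1.6,0,0,0,1.0],[0.06,0.05,1.9,0,0,0,1.0]]

```text
clock: 15.72
eef_pos: [527.2, -170.5, 145.1]
tcp_rot: [-3.141, -0.0, 1.544]
contact_force: [0.3, -0.7, -2.9]
opening: 0.197
```

Call:
jog_arm:
  series:
    - [[0,0,0.1,0,0,0,1.0],[0,0,0.2,0,0,0,1.0],[0,0,0.3,0,0,0,1.0]]

```text
clock: 16.1
eef_pos: [527.4, -170.5, 142.5]
tcp_rot: [3.141, 0.0, 1.544]
contact_force: [-0.0, -0.4, -2.6]
opening: 0.194
```

Call:
jog_arm:
  series:
    - [[0,0,0.2,0,0,0,1.0],[0,0,0.5,0,0,0,1.0],[0,0,0.8,0,0,0,1.0],[0,0,1.1,0,0,0,1.0],[0,0,1.4,0,0,0,1.0]]

```text
clock: 16.73
eef_pos: [527.3, -170.5, 128.2]
tcp_rot: [-3.141, -0.0, 1.544]
contact_force: [0.2, 0.2, -3.4]
opening: 0.197
```

Call:
jog_arm:
  series:
    - [[0,0,0.4,0,0,0,1.0],[0,0,0.8,0,0,0,1.0],[0,0,1.2,0,0,0,1.0],[0,0,1.6,0,0,0,1.0],[0,0,2,0,0,0,1.0]]

```text
clock: 17.35
eef_pos: [527.3, -170.5, 108.2]
tcp_rot: [3.142, -0.0, 1.544]
contact_force: [-0.5, -0.3, -2.3]
opening: 0.194
```

Call:
jog_arm:
  series:
    - [[0,0,0.3,0,0,0,1.0],[0,0,0.6,0,0,0,1.0],[0,0,0.8,0,0,0,1.0],[0,0,0.9,0,0,0,1.0]]

```text
clock: 17.85
eef_pos: [527.3, -170.5, 99.4]
tcp_rot: [-3.142, 0.0, 1.544]
contact_force: [-0.1, -0.5, -2.8]
opening: 0.193
```

Call:
jog_arm:
  series:
    - [[0,0,0.05,0,0,0,1.0],[0,0,0.1,0,0,0,1.0]]

```text
clock: 18.1
eef_pos: [527.4, -170.5, 98.5]
tcp_rot: [3.141, 0.0, 1.544]
contact_force: [-0.3, 0.4, -1.7]
opening: 0.202
```

Call:
jog_arm:
  series:
    - [[0,0,0.05,0,0,0,1.0],[0,0,0.1,0,0,0,1.0]]

```text
clock: 18.35
eef_pos: [527.5, -170.6, 97.7]
tcp_rot: [3.141, 0.0, 1.544]
contact_force: [-1.6, -0.1, 3.4]
opening: 0.196
```

Run:
```python
from h import *
for n in("side",):
    im=r.grab_frame(n); cv2.imwrite(f"pics/{n}13.png",im[:,:,::-1])
go([527,-170.3,160],1.5435)
crop("pics/side13.png","pics/g4.png",310,190,90,100,7)
```

```text
t 18.4 pos [ 527.5 -170.6   97.8] rot [3.1414e+00 1.0000e-04 1.5437e+00] F [-1.3  0.5  0.7] op 0.197
shift cm [ 0.03 -0.05 -6.22] turn [0.01 0.01 0.01]
```

View pics/g4.png

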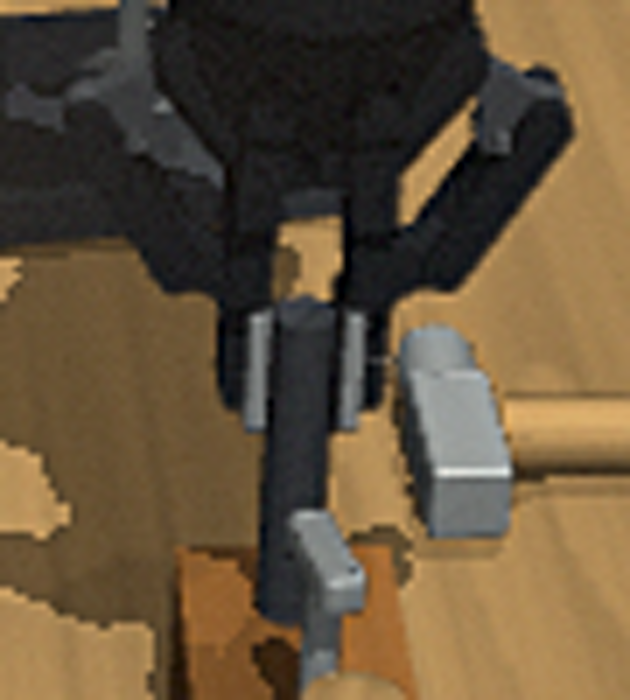

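Seated just as it was before I gripped it. Releasing.

Call:
jog_arm:
  series:
    - [[0,0,0,0,0,0,2.5],[0,0,0,0,0,0,5],[0,0,0,0,0,0,8],[0,0,0,0,0,0,8],[0,0,0,0,0,0,8]]

```text
clock: 19.02
eef_pos: [527.4, -170.5, 97.5]
tcp_rot: [3.142, -0.0, 1.544]
contact_force: [0.4, 0.0, -0.1]
opening: 0.935
```

Run:
```python
from h import *
for n in("side",):
    im=r.grab_frame(n); cv2.imwrite(f"pics/{n}14.png",im[:,:,::-1])
go([527,-170.3,160],1.5435)
crop("pics/side14.png","pics/g5.png",300,170,110,130,6)
```

```text
t 19.07 pos [ 527.3 -170.5   97.5] rot [-3.1416 -0.      1.5437] F [-0.2 -0.9 -0. ] op 0.935
shift cm [ 0.02 -0.03 -6.25] turn [-0.   -0.    0.01]
```

View pics/g5.png

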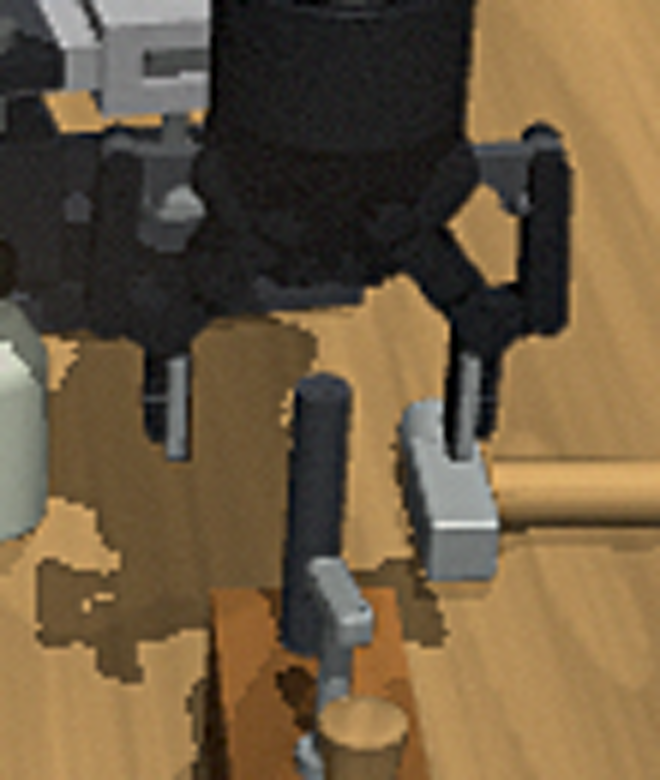

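Clear of the punch; retreating straight up, then off toward the start position to look from above.

Call:
jog_arm:
  series:
    - [[0,0,-2,0,0,0,8],[0,0,-5,0,0,0,8],[0,0,-9,0,0,0,8],[0,0,-13,0,0,0,8],[0,0,-15,0,0,0,8]]

```text
clock: 19.7
eef_pos: [528.2, -170.8, 249.9]
tcp_rot: [3.139, 0.001, 1.544]
contact_force: [0.3, -0.5, -0.8]
opening: 0.937
```

Call:
jog_arm:
  series:
    - [[-4,-4,0,0,0,0,8],[-9,-9,0,0,0,0,8],[-14,-14,0,0,0,0,8],[-19,-18,0,0,0,0,8],[-24,-22,0,0,0,0,8]]

```text
clock: 20.32
eef_pos: [312.0, -390.9, 247.8]
tcp_rot: [3.141, 0.001, 1.544]
contact_force: [0.3, -1.2, -0.1]
opening: 0.938
```

Call:
jog_arm:
  series:
    - [[-3,-2,0,0,0,0,8],[-6,-4,0,0,0,0,8],[-6,-4,0,0,0,0,8],[-6,-4,0,0,0,0,8]]

```text
clock: 20.82
eef_pos: [272.0, -448.1, 247.3]
tcp_rot: [-3.142, -0.001, 1.543]
contact_force: [-0.6, 0.1, 0.9]
opening: 0.941
```

Run:
```python
from h import *
for n in("side","top"):
    im=r.grab_frame(n); cv2.imwrite(f"pics/{n}15.png",im[:,:,::-1])
a=cv2.imread("pics/side15.png")[130:370,250:450];b=cv2.imread("pics/top15.png")[170:270,170:420]
b=cv2.resize(b,(400,160)); a=cv2.resize(a,(400,480),interpolation=cv2.INTER_CUBIC); c=cv2.resize(cv2.imread("pics/top15.png"),(400,300))
o=np.zeros((480,800,3),np.uint8); o[:,:400]=a;o[:160,400:]=b;o[170:470,400:]=c
cv2.imwrite("pics/fin.png",o)
go([527,-170.3,160],1.5435)
```

```text
t 20.93 pos [ 272.4 -447.8  247.4] rot [ 3.1415e+00 -4.0000e-04  1.5445e+00] F [ 0.5  0.4 -0.5] op 0.937
shift cm [28.4  24.72  8.76] turn [ 0.   -0.02  0.06]
```

View pics/fin.png

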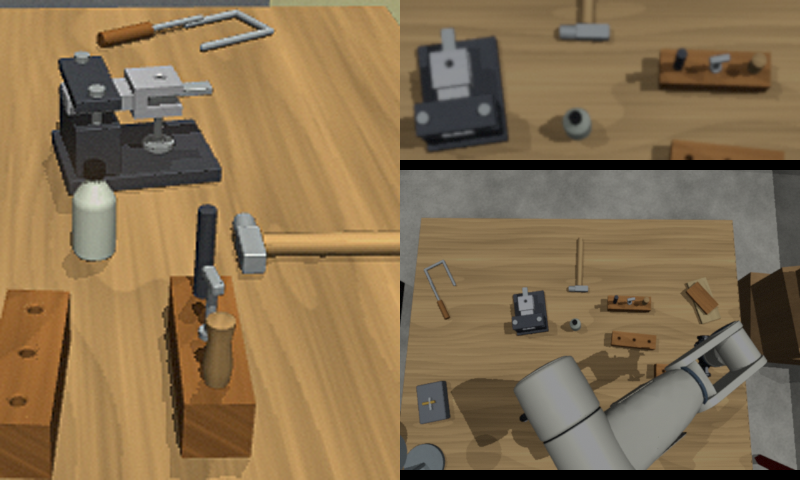

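The final views show the punch upright and home in its hole, the pin's head on the anvil pad, and the other things where they were. Handing in.

```bash
python3 -c "
from rig import r
print(r.sign_off())"
```

```text
the job is handed in; nothing more can be done
None
```

The stuck pin is pushed down onto the anvil pad, the punch is back in its hole in the block, and I handed the job in at about 21 s.

- **Pushing the pin:** I took the punch from the tool block farthest from the base and found the bore in both camera views. The pin moved at about 8 N. It stopped dead at TCP z 164.5 mm (164.5–165 expected), where I raised the push to about 15 N and stopped.
- **Returning the punch:** It went back into its hole with no sideways force. It touched down at TCP z 97.7 mm, the same height as when I first gripped it.
- **Last checks:** The final pictures show:
  - the pin's head on the pad and the bore open above it
  - the punch upright with its shoulder on the block
  - the awl, key, hammer and oil bottle looking untouched
  - the gripper clear of everything
- **Disagreements:** The two cameras differed by about 4 mm in x, and by about 4 mm on the bore's y. I settled on 211.3 mm for y, between the top view's 210 mm and the side view's 212 mm, and the punch entered without touching the fork.

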